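# Dose a cleaning tablet into the tumbler

## Robot

A 6-joint arm with a two-finger parallel gripper is mounted at the origin on the work surface. World frame = base frame: x ahead of the robot, y to its left, z up, the work surface at z = 0. Lengths are in mm, angles in degrees, forces in N, time in s.
With the tool pointing down it reaches from about 300 to 850 mm from the base axis. Payload 4.2 kg.
Tool frame: the origin (TCP) lies on the mounting face of the last link; the fingertips stand 191 mm ahead of it and the grasp point (between the pads) lies 172 mm ahead of it; z points along the fingers, y is the direction in which the jaws open and shut (so a half turn about z gives the same grasp; the last joint's range is limited). The gripper opens to 91 mm and grips with 3 to 60 N. Pads are 32 mm wide; open, the fingers measure 118 mm over their backs; the gripper's body (76 mm by 178 mm) begins 60 mm behind the grasp point.
Start: joints at [75.86, 18.312, 89.639, -0, 72.044, -1.146], TCP at [129.292, 560.274, 404.776] pointing down, gripper open.
Joint ranges: [-177.97, 177.97], [-48.28, 115.42], [12.27, 149.76], [-77.06, 257.06], [2.81, 150.46], [-146.56, 146.56]. Speed limits (degrees/s): [147.25, 147.25, 180, 180, 180, 180].

## Interface

Orientations are given as [roll, pitch, yaw] about the fixed x, y, z axes, in that order (R = Rz(yaw) Ry(pitch) Rx(roll)).
In Python, from workcell import env gives the robot as it stands.
- The arm moves only by the shell command python3 -m handwheel 'ROWS' [FORCE]. ROWS is JSON, a list of rows, each an object with "gripper": the opening in per cent of the stroke, from 0 (shut) to 100 (fully open); "travel": the shift along the tool's x, y, z in m, a list of three; "twist": the turn about the tool's z in rad. In form: [{"gripper": gripper, "travel": [x, y, z], "twist": twist}, ...]. A call has 1 to 5 rows; each row shifts and turns the commanded pose from where the row before left it, along the tool's axes as they then stand; what a row does not reach is not made up. A row lasts 1/12 s, in which the tool goes at most 41.7 mm and 7.16 degrees, less where a joint would pass 70% of its speed; a pose out of reach is approached as far as the arm can. A call with a gripper value outside its range is refused whole. The fingers move at their own pace and stop on an object; FORCE is the grip in N (left out, the last holds). Time passes only in rows, so rows that do not move let the fingers close. It gives the time, the measured TCP pose, the force and the opening at its end, in the units of the state.
- env.state(): the state, without advancing time (a new reading comes with each control period).
- env.grab_frame(name): name is "side" or "top"; returns a dict with "frame" (384x512x3 uint8, red, green, blue), "intrinsics" (3x3 intrinsics, pixels), "extrinsics" (4x4, takes a point from camera to world coordinates). Camera axes: x right, y down, z forward; pixel columns grow to the right and rows downward; lengths in mm; the calibration is good to about 2 mm. A picture is of the moment at which its call begins. There is no depth.
- env.job_done(): hands the job in, once; it reports no verdict.
Trained networks look in the newest picture that a camera, given by its name, has taken for a name from the list of things; names that differ only in an ending like _2 or _b are one class to them, and where a whole thing is asked for, a point or a joint stands for the part that bears it (a point fixed in the world has none). Each returns a list of dicts, best first, with "confidence" (0 to 1); they miss things now and then, are a little off and sometimes report something else, mostly with a low value. They report only what shows in the picture. A call takes as long as a camera call.
- env.trace(camera, thing): "pixels" (384x512 bool, what is visible of it) and "uv" ([column, row] in pixels, amid what is visible of it).
- env.pinpoint(camera, thing): "uv" ([column, row] in pixels: a listed point, or the origin of a listed thing).
The state is a dict: "time_s": time; "qpos": joint angles; "qvel": joint speeds; "effort": joint torques, N m; "ee_pos": TCP position; "ee_rot": TCP orientation; "force": force on the tool from outside, world axes, zero at the start; "torque": the same for the moment, N m; "gripper_width": finger opening in mm.
Only numpy, scipy, OpenCV 4.12 (cv2) and the standard library are available. Lean on these libraries where they do the work, as an engineer would, in place of code of your own. Each camera call takes 0.05 s, during which the arm holds its last target. There are 200 camera calls.

## Task

Stand the stainless steel tumbler upright on the round black mark under the spout of the blue tablet dispenser and let go of it. Then push the dispenser's slanted red plunger fully in, so that its gate lets the round orange tablet roll down into the tumbler, and release it to spring back out. Do not touch the tablet, and leave the other things on the tray where they stand.

Things in the scene. Friction and masses are not known exactly. Their poses are not given: they have to be found in the camera images.
- tumbler: empty stainless steel tumbler, upright, open at the top: 75 mm high, outside diameter 56 mm at the foot and 60 mm at the rim, wall 3 mm, floor 4 mm thick, about 120 g. Origin at the centre of its underside, z up. It stands at random in one of three places on the right of the tray, with the blue beaker and the yellow peg tub in the other two.
- dispenser: fixed tablet dispenser clamped to a waste pipe. Origin on the tray's top face under its middle; z up, its front looks along its own -x (roughly at the robot). In its own frame, mm: blue housing x -60 to 20, y -42 to 18, top at z 90; the plunger's sleeve reaches z 125 at x -60; a steel bar at z 70 runs back to the pipe's clamp.
- pipe_end (a point): centre of the end face of the 40 mm wide grey pipe cap, at -60, -48, 285 mm in the dispenser's frame. From here the white pipe (32 mm thick, axis 285 mm above the tray) runs along +y to y 90, then +x to x 90, then down to the tray. It hangs over the plunger, which is therefore reached along its slanted axis, not straight from above.
- mark (a point): centre of the round black mark, 80 mm across and flat on the tray's top face, where the tumbler has to stand; at 0, -125, 0 mm in the dispenser's frame. The tray's top face is 4 mm above the work surface (z = 0.004 m).
- spout (a point): middle of the floor's edge at the lower end of the open clear chute (31 mm wide, walls 12 mm high; it falls at 18 degrees along the dispenser's -y from y 25, z 124 mm): 88 mm above the tray and 38 mm sideways of the mark, so a tumbler standing on the mark has its rim 13 mm below it and 8 mm beyond it.
- knob_top (a point): centre of the outer face of the plunger's red knob (36 mm across, 10 mm thick). The axis leans 35 degrees from vertical in the dispenser's x-z plane: outward is (-0.574, 0, 0.819) in the dispenser's frame; push the other way. The point moves with the knob; out, it is at -77, -20, 153 mm in the dispenser's frame.
- plunger (a joint): travel of the sprung plunger in m: 0 fully out, 0.026 fully in (a firm stop). Spring force 4 N at the start, 10.5 N fully in; it springs back by itself. It carries a steel gate across the chute which lets the tablet pass only in the last 2 to 3 mm of the stroke; the tablet then needs about 0.5 s to roll into the tumbler.
- beaker: blue plastic beaker, 100 mm high, 74 mm across the rim; origin at the centre of its underside. To be left alone.
- peg_tub: yellow round tub of clothes pegs, 106 mm across, 85 mm high with pegs to 100 mm; origin at the centre of its underside. To be left alone.
- scrubber: green silicone scrubber, a disc 72 mm across with a knob, 34 mm high; origin under its middle. To be left alone.
- soap_pump: clear soap pump bottle, 64 mm across, 181 mm high; origin under its middle. To be left alone.
- nailbrush: wooden nailbrush, 90 x 36 x 30 mm; origin under its middle. To be left alone.
- jar: jar, 60 mm across, 70 mm high; origin under its middle. To be left alone.
- tablet: the round orange tablet, a rigid ball 22 mm across, 14 g, which lies in the chute against the gate at the start. Its origin is a point on its surface and turns with it: use tablet_center, the ball's centre.
- tablet_center (a point): centre of the tablet ball

How it is judged (in metres and radians):
On the way, in this order (a step that is already met when the one before it is completed fails the run):
1. the tumbler stands upright on the mark, let go (horizontal distance between tumbler and mark below 0.02 m and angle between tumbler's own z axis and vertical below 0.08 rad and height (world z) of tumbler below 0.009 m and contact force between the fingers and tumbler below 0.2 N and linear speed of tumbler below 0.03 m/s), for 0.2 s.
2. the plunger is pushed fully in (at least 24 of 26 mm) with the tumbler on the mark (value of joint plunger above 0.024 m and horizontal distance between tumbler and mark below 0.02 m and angle between tumbler's own z axis and vertical below 0.08 rad and height (world z) of tumbler below 0.009 m), for 0.05 s.
At the end, for the whole second after the job is handed in: The tablet lies inside the tumbler on its floor; the tumbler stands upright and still on the tray with its centre within 20 mm of the mark's centre, and the plunger has sprung back out (under 4 mm) (horizontal distance between tablet_center and tumbler below 0.022 m and z of tablet_center in the frame of tumbler between 0.005 and 0.03 m and value of joint plunger below 0.004 m and linear speed of tumbler below 0.02 m/s and horizontal distance between tumbler and mark below 0.02 m and angle between tumbler's own z axis and vertical below 0.08 rad and height (world z) of tumbler below 0.009 m); the robot touches nothing.
It fails at once if another thing on the tray is moved by more than 25 mm (distance of any of beaker, peg_tub, scrubber, soap_pump, nailbrush, jar from where it was at the start of the episode above 0.025 m).
It fails at once if the robot touches the tablet (contact force between any of the fingers, the arm and tablet above 0.3 N).
It also fails if it takes over 61 s, if anything falls off the work surface, if the arm or the gripper's body presses on something with over 40 N, if the wrist force passes 120 N, or if a joint passes its speed limit or range.

## Working session

There is one attempt and no reset: what is moved stays moved. The work goes in short steps, Python scripts to look and compute and a shell command to move; the robot and the scene stay as the last step left them, time stands still between calls to the robot, and variables do not carry over. Pictures are saved under pics/ and viewed, about 8 in all and at most 12, crops included, and the job is handed in when it is done.

```bash
ls; mkdir -p pics; cat > h.py <<'E'
import numpy as np, cv2
from scipy.spatial.transform import Rotation as R
from workcell import env
def cam(n,save=None):
    d=env.grab_frame(n); 
    if save: cv2.imwrite('pics/'+save,d['frame'][:,:,::-1])
    return d
def ray(d,uv):
    K=np.array(d['intrinsics']);T=np.array(d['extrinsics'])
    v=T[:3,:3]@np.linalg.solve(K,[uv[0],uv[1],1.]);return T[:3,3],v
def atz(d,uv,z):
    o,v=ray(d,uv);return o+v*(z-o[2])/v[2]
def proj(d,p):
    T=np.linalg.inv(np.array(d['extrinsics']));q=np.array(d['intrinsics'])@(T[:3,:3]@p+T[:3,3]);return q[:2]/q[2]
def tri(obs):
    A=np.zeros((3,3));b=np.zeros(3)
    for d,uv in obs:
        o,v=ray(d,uv);v=v/np.linalg.norm(v);P=np.eye(3)-np.outer(v,v);A+=P;b+=P@o
    return np.linalg.solve(A,b)
E
python3 - <<'E'
from h import *
np.set_printoptions(precision=1,suppress=True)
D={}
for c in('side','top'):
    D[c]=cam(c,c+'0.png'); print(c,np.array(D[c]['extrinsics'])[:3])
for n in['tumbler','dispenser','pipe_end','mark','spout','knob_top','beaker','peg_tub','scrubber','soap_pump','nailbrush','jar','tablet_center']:
    P={c:env.pinpoint(c,n) for c in D}
    for c in D: print(n,c,[(np.round(p['uv'],1),round(p['confidence'],2)) for p in P[c][:2]], [atz(D[c],p['uv'],4) for p in P[c][:1]])
    if P['side'] and P['top']: print('   tri',tri([(D[c],P[c][0]['uv']) for c in D]))
print(env.state())
E
```

```text
pics
side [[   0.9   -0.2    0.3  131.6]
 [  -0.4   -0.5    0.8 -992.3]
 [  -0.    -0.8   -0.5  907.6]]
top [[  -0.    -1.     0.1  456.9]
 [  -1.     0.    -0.    28.9]
 [   0.    -0.1   -1.  1225.5]]
tumbler side [(array([248.7, 280.2]), 0.6)] [array([ 480.7, -159.5,    4. ])]
tumbler top [(array([309.6, 236.6]), 0.72)] [array([ 467. , -171.7,    4. ])]
   tri [ 471.1 -171.    17.7]
dispenser side [(array([255.9, 221.6]), 0.72)] [array([632.4, 117.3,   4. ])]
dispenser top [(array([222.5, 185.8]), 0.73)] [array([639.1, 117.8,   4. ])]
   tri [636.5 118.9   2.2]
pipe_end side [(array([242.1, 165.5]), 0.84)] [array([761.8, 563.4,   4. ])]
pipe_end top [(array([230.6, 198.9]), 0.79), (array([219.6, 180. ]), 0.21)] [array([594.6,  90.5,   4. ])]
   tri [563.5  76.  287.2]
mark side [(array([259.9, 239.4]), 0.8)] [array([600.5,  12. ,   4. ])]
mark top [(array([257. , 191.3]), 0.75)] [array([619.8,   1.8,   4. ])]
   tri [609.    5.4   8.3]
spout side [(array([261.3, 215.4]), 0.6)] [array([669.1, 145.8,   4. ])]
spout top [(array([249.3, 188.1]), 0.74)] [array([630.8,  27.7,   4. ])]
  
[... 1200 characters left out ...]
 683.2 -382.1    3.2]
jar side [(array([319. , 247.5]), 0.81), (array([254.9, 219.4]), 0.42)] [array([ 771.8, -117.4,    4. ])]
jar top [(array([288.8, 147.6]), 0.77)] [array([ 770.3, -108.4,    4. ])]
   tri [ 774.4 -110.2   -3.2]
tablet_center side [] []
tablet_center top [(array([220.9, 177.7]), 0.39)] [array([666.8, 123.3,   4. ])]
{'time_s': 1.4, 'qpos': array([75.9, 18.3, 89.6, -0. , 72. , -1.1]), 'qvel': array([-0. , -0. ,  0.1,  0.1,  0.1, -0. ]), 'effort': array([  0. , -41.2, -23.2,   0.1,   0. ,   0. ]), 'ee_pos': array([129.3, 560.3, 404.8]), 'ee_rot': array([180.,   0., 167.]), 'force': array([0.1, 0.6, 0. ]), 'torque': array([-0.,  0.,  0.]), 'gripper_width': 91.19892243282119}
```

View both.

View pics/side0.png

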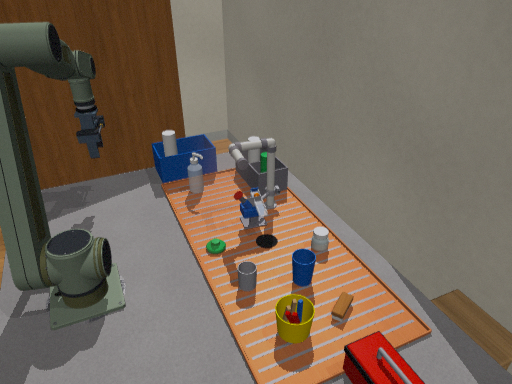

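View pics/top0.png

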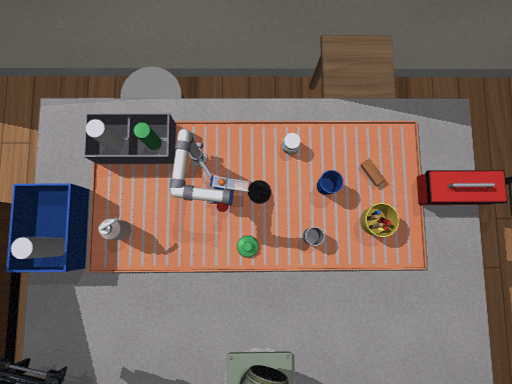

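```bash
cat >> h.py <<'E'
from scipy.optimize import least_squares
def circ(x,y,z,r,n=36):
    a=np.linspace(0,2*np.pi,n,endpoint=False);return np.c_[x+r*np.cos(a),y+r*np.sin(a),0*a+z]
def centroid(d,pts):
    h=cv2.convexHull(np.array([proj(d,p) for p in pts],np.float32));m=cv2.moments(h)
    return np.array([m['m10'],m['m01']])/m['m00']
def maskc(c,n):
    t=env.trace(c,n)
    if not t: return None
    m=t[0]['pixels'];v,u=np.nonzero(m);return np.array([u.mean(),v.mean()]),m.sum(),t[0]['confidence'],[u.min(),u.max(),v.min(),v.max()]
def fitxy(obs,shape,x0):
    f=lambda p:np.concatenate([centroid(d,shape(*p))-c for d,c in obs])
    s=least_squares(f,x0,diff_step=1e-3);return s.x,s.fun
tumb=lambda x,y:np.r_[circ(x,y,4,28),circ(x,y,79,30)]
mark=lambda x,y:circ(x,y,4,40)
E
python3 - <<'E'
from h import *
np.set_printoptions(precision=1,suppress=True)
D={c:cam(c) for c in('side','top')}
for n,s,x0 in[('tumbler',tumb,(472,-170)),('mark',mark,(610,5))]:
    o=[]
    for c in D:
        m=maskc(c,n);print(n,c,m)
        if m:
            o.append((D[c],m[0])); print(fitxy([o[-1]],s,x0))
    print('both',fitxy(o,s,x0))
# dispenser fit
loc={'pipe_end':(-60,-48,285),'mark':(0,-125,0),'spout':(0,-87,88),'knob_top':(-77,-20,153)}
ob=[]
for n in loc:
    for c in D:
        for p in env.pinpoint(c,n)[:1]: ob.append((n,c,np.array(p['uv'])))
def W(p,l):
    a=p[2];return np.array([p[0]+np.cos(a)*l[0]-np.sin(a)*l[1],p[1]+np.sin(a)*l[0]+np.cos(a)*l[1],4+l[2]])
f=lambda p:np.concatenate([proj(D[c],W(p,loc[n]))-uv for n,c,uv in ob])
s=least_squares(f,(636,118,0.),loss='soft_l1',x_scale=(1,1,.01))
print(s.x,np.degrees(s.x[2]));[print(o[0],o[1],f(s.x)[2*i:2*i+2]) for i,o in enumerate(ob)]
for n in loc: print(n,W(s.x,loc[n]))
E
```

```text
tumbler side (array([246.9, 275.3]), np.int64(483), 0.92, [np.int64(238), np.int64(256), np.int64(261), np.int64(290)])
(array([ 468.8, -174.2]), array([-0., -0.]))
tumbler top (array([313.5, 235.8]), np.int64(349), 0.81, [np.int64(302), np.int64(324), np.int64(227), np.int64(245)])
(array([ 469. , -175.4]), array([-0.,  0.]))
both (array([ 468.8, -174.9]), array([ 0.1,  0.1, -0.1,  0.1]))
mark side (array([257.3, 188.4]), np.int64(2525), 0.83, [np.int64(228), np.int64(280), np.int64(138), np.int64(248)])
(array([740.2, 338.9]), array([-0., -0.]))
mark top (array([209.1, 178.1]), np.int64(2918), 0.8, [np.int64(170), np.int64(271), np.int64(129), np.int64(211)])
(array([665.7, 162.9]), array([-0., -0.]))
both (array([677.7, 193.4]), array([ 1. , 20.4, -9. , -3.5]))
[627.8 119.8  -0.1] -3.788431781514855
pipe_end side [ 0.2 -2.3]
pipe_end top [0.9 0.2]
mark side [5.4 1.9]
mark top [-0.3  0.8]
spout side [-79.3 -94.7]
spout top [-3.2  0.8]
knob_top side [ 0.2 -1.2]
knob_top top [ 2.5 -1.2]
pipe_end [564.8  75.9 289. ]
mark [619.5  -4.9   4. ]
spout [622.1  33.   92. ]
knob_top [549.7 104.9 157. ]
```

```bash
python3 - <<'E'
from h import *
np.set_printoptions(precision=1,suppress=True)
D={c:cam(c) for c in('side','top')}
for c,(u0,u1,v0,v1) in dict(side=(245,290,228,256),top=(240,285,172,210)).items():
    im=D[c]['frame'].astype(int)[v0:v1,u0:u1]
    m=(im.max(2)<60).astype(np.uint8)
    n,l,st,ce=cv2.connectedComponentsWithStats(m)
    for i in range(1,n):
        if st[i,4]>50: print(c,st[i]+[u0,v0,0,0,0],ce[i]+[u0,v0],atz(D[c],ce[i]+[u0,v0],4))
    print('expected',cv2.boundingRect(np.array([proj(D[c],p) for p in mark(608,-3)],np.float32)))
    big=cv2.resize(D[c]['frame'][120:260,200:300],(600,840)[:2] if 0 else (428,600),interpolation=cv2.INTER_CUBIC)
    D[c+'b']=big
cv2.imwrite('pics/crop1.png',np.hstack([D['sideb'],D['topb']])[:,:,::-1][:, :800] if 0 else cv2.resize(np.hstack([D['sideb'],D['topb']])[:,:,::-1],(800,560)))
E
```

```text
side [256 234  21  14 220] [266.  240.8] [617.3  -4.4   4. ]
expected (252, 234, 23, 15)
top [248 181  23  22 399] [258.9 191.5] [619.   -4.5   4. ]
expected (246, 183, 25, 24)
```

View pics/crop1.png

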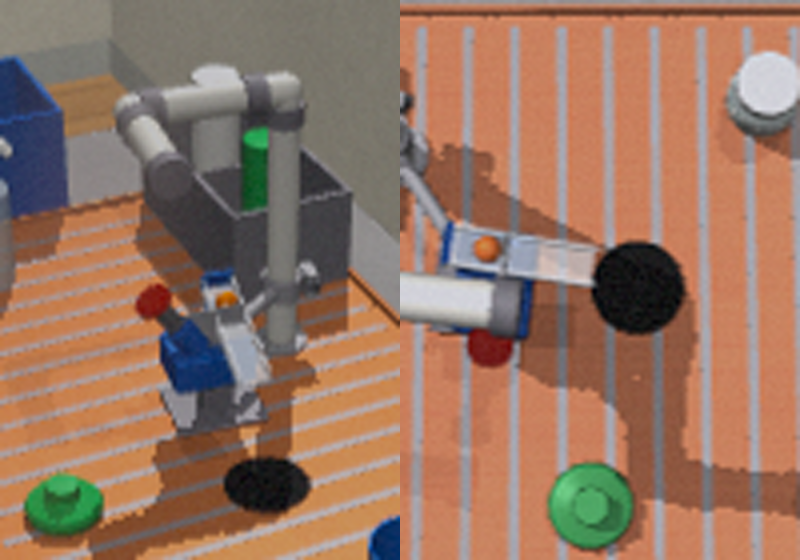

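```bash
python3 -m handwheel '[{"gripper":100,"travel":[0,0,0],"twist":0.1222},{"gripper":100,"travel":[0,0,0],"twist":0.1222},{"gripper":100,"travel":[0,0,0],"twist":0.1222},{"gripper":100,"travel":[0,0,0],"twist":0.1222},{"gripper":100,"travel":[0,0,0],"twist":0.1222}]'
python3 -m handwheel '[{"gripper":100,"travel":[0,0,0],"twist":0.1222},{"gripper":100,"travel":[0,0,0],"twist":0.1222},{"gripper":100,"travel":[0,0,0],"twist":0.1222},{"gripper":100,"travel":[0,0,0],"twist":0.1222},{"gripper":100,"travel":[0,0,0],"twist":0.1222}]'
python3 -m handwheel '[{"gripper":100,"travel":[0,0,0],"twist":0.1222},{"gripper":100,"travel":[-0.036,0.017,0],"twist":0},{"gripper":100,"travel":[-0.036,0.017,0],"twist":0},{"gripper":100,"travel":[-0.036,0.017,0],"twist":0},{"gripper":100,"travel":[-0.036,0.017,0],"twist":0}]'
```

```text
time_s: 2.62
ee_pos: [129.3, 560.3, 404.8]
ee_rot: [180.0, -0.0, 131.7]
force: [1.1, 0.8, -0.2]
gripper_width: 91.2
time_s: 3.03
ee_pos: [129.3, 560.3, 404.8]
ee_rot: [180.0, -0.0, 96.6]
force: [-0.1, -0.2, -0.6]
gripper_width: 91.4
time_s: 3.45
ee_pos: [197.5, 414.8, 404.6]
ee_rot: [180.0, 0.0, 90.1]
force: [0.1, -0.6, 1.0]
gripper_width: 90.9
```

```bash
python3 -m handwheel '[{"gripper":100,"travel":[-0.0394,0.0181,0],"twist":0},{"gripper":100,"travel":[-0.0394,0.0181,0],"twist":0},{"gripper":100,"travel":[-0.0394,0.0181,0],"twist":0},{"gripper":100,"travel":[-0.0394,0.0181,0],"twist":0},{"gripper":100,"travel":[-0.0394,0.0181,0],"twist":0}]'
python3 -m handwheel '[{"gripper":100,"travel":[-0.0394,0.0181,0],"twist":0},{"gripper":100,"travel":[-0.0394,0.0181,0],"twist":0},{"gripper":100,"travel":[-0.0394,0.0181,0],"twist":0},{"gripper":100,"travel":[-0.0394,0.0181,0],"twist":0},{"gripper":100,"travel":[-0.0394,0.0181,0],"twist":0}]'
python3 -m handwheel '[{"gripper":100,"travel":[-0.0394,0.0181,0],"twist":0},{"gripper":100,"travel":[-0.0394,0.0181,0],"twist":0},{"gripper":100,"travel":[-0.0394,0.0181,0],"twist":0},{"gripper":100,"travel":[-0.0394,0.0181,0],"twist":0},{"gripper":100,"travel":[-0.0394,0.0181,0],"twist":0}]'
```

```text
time_s: 3.87
ee_pos: [284.3, 225.0, 405.0]
ee_rot: [179.9, -0.0, 90.0]
force: [0.9, 0.6, -0.0]
gripper_width: 91.4
time_s: 4.28
ee_pos: [371.2, 35.5, 405.2]
ee_rot: [179.9, -0.0, 90.0]
force: [0.9, 0.2, 0.5]
gripper_width: 91.1
time_s: 4.7
ee_pos: [458.3, -154.0, 404.9]
ee_rot: [180.0, -0.0, 89.9]
force: [0.7, 0.9, -0.0]
gripper_width: 91.2
```

```bash
python3 -m handwheel '[{"gripper":100,"travel":[0,0,0.03],"twist":0},{"gripper":100,"travel":[0,0,0.035],"twist":0},{"gripper":100,"travel":[0,0,0.025],"twist":0},{"gripper":100,"travel":[0,0,0],"twist":0},{"gripper":100,"travel":[0,0,0],"twist":0}]'
python3 - <<'E'
from h import *
np.set_printoptions(precision=1,suppress=True)
d=cam('side');m=maskc('side','tumbler');print(m and m[1:],m and fitxy([(d,m[0])],tumb,(469,-175)),env.state()['ee_pos'])
cv2.imwrite('pics/a.png',cv2.resize(d['frame'][180:340,170:370,::-1],(750,600)))
E
```

```text
time_s: 5.12
ee_pos: [458.0, -151.7, 314.2]
ee_rot: [-179.9, -0.1, 90.0]
force: [0.6, 0.1, 0.7]
gripper_width: 91.3
(np.int64(488), 0.92, [np.int64(238), np.int64(256), np.int64(262), np.int64(291)]) (array([ 468.4, -175.2]), array([0., 0.])) [ 458.8 -151.8  316.4]
```

View pics/a.png

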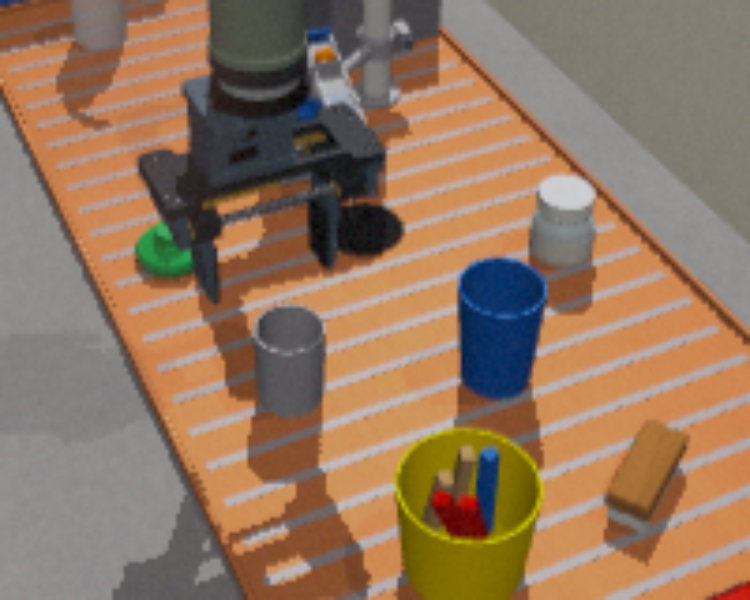

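```bash
python3 -m handwheel '[{"gripper":100,"travel":[-0.0235,0.01,0],"twist":0},{"gripper":100,"travel":[0,0,0],"twist":0},{"gripper":100,"travel":[0,0,0.02],"twist":0},{"gripper":100,"travel":[0,0,0],"twist":0},{"gripper":100,"travel":[0,0,0],"twist":0}]'
python3 -m handwheel '[{"gripper":100,"travel":[0,0,0.02],"twist":0},{"gripper":100,"travel":[0,0,0.02],"twist":0},{"gripper":100,"travel":[0,0,0.02],"twist":0},{"gripper":100,"travel":[0,0,0.008],"twist":0},{"gripper":100,"travel":[0,0,0],"twist":0}]'
```

```text
time_s: 5.63
ee_pos: [468.0, -175.0, 295.6]
ee_rot: [180.0, -0.0, 90.0]
force: [-0.4, 0.4, 0.2]
gripper_width: 91.1
time_s: 6.05
ee_pos: [467.8, -174.9, 226.2]
ee_rot: [-179.9, -0.1, 90.0]
force: [-0.4, 0.6, -0.5]
gripper_width: 91.0
```

Aligned; grip.

```bash
python3 -m handwheel '[{"gripper":50,"travel":[0,0,0],"twist":0},{"gripper":50,"travel":[0,0,0],"twist":0},{"gripper":50,"travel":[0,0,0],"twist":0},{"gripper":50,"travel":[0,0,0],"twist":0},{"gripper":50,"travel":[0,0,0],"twist":0}]' 15
python3 -m handwheel '[{"gripper":50,"travel":[0,0,0],"twist":0},{"gripper":50,"travel":[0,0,0],"twist":0},{"gripper":50,"travel":[0,0,0],"twist":0},{"gripper":50,"travel":[0,0,0],"twist":0},{"gripper":50,"travel":[0,0,0],"twist":0}]' 15
python3 -m handwheel '[{"gripper":50,"travel":[0,0,-0.004],"twist":0},{"gripper":50,"travel":[0,0,-0.004],"twist":0},{"gripper":50,"travel":[0,0,0],"twist":0},{"gripper":50,"travel":[0,0,0],"twist":0}]'
```

```text
time_s: 6.47
ee_pos: [468.2, -175.3, 227.4]
ee_rot: [179.9, 0.0, 90.0]
force: [-0.9, -0.2, 0.2]
gripper_width: 60.6
time_s: 6.88
ee_pos: [468.1, -175.3, 227.3]
ee_rot: [180.0, 0.0, 90.0]
force: [-2.6, 0.2, 6.0]
gripper_width: 59.0
time_s: 7.22
ee_pos: [468.1, -175.2, 234.8]
ee_rot: [180.0, -0.0, 90.0]
force: [-0.0, 0.6, -1.3]
gripper_width: 58.9
```

```bash
python3 -m handwheel '[{"gripper":50,"travel":[0.01,0.009,0],"twist":0},{"gripper":50,"travel":[0.02,0.018,0],"twist":0},{"gripper":50,"travel":[0.02,0.018,0],"twist":0},{"gripper":50,"travel":[0.02,0.018,0],"twist":0},{"gripper":50,"travel":[0.02,0.018,0],"twist":0}]'
python3 -m handwheel '[{"gripper":50,"travel":[0.02,0.018,0],"twist":0},{"gripper":50,"travel":[0.02,0.018,0],"twist":0},{"gripper":50,"travel":[0.01,0.009,0],"twist":0},{"gripper":50,"travel":[0.01,0.009,0],"twist":0},{"gripper":50,"travel":[0,0,0],"twist":0}]'
python3 - <<'E'
from h import *
np.set_printoptions(precision=1,suppress=True)
print(env.state()['ee_pos'])
d=cam('side');print(maskc('side','tumbler'))
cv2.imwrite('pics/b.png',cv2.resize(d['frame'][150:290,180:360,::-1],(770,600)))
E
```

```text
time_s: 7.63
ee_pos: [549.7, -84.3, 234.4]
ee_rot: [-180.0, -0.0, 90.0]
force: [0.4, -1.1, -2.2]
gripper_width: 59.3
time_s: 8.05
ee_pos: [604.2, -24.0, 234.5]
ee_rot: [179.9, -0.0, 90.1]
force: [0.6, 0.7, -1.3]
gripper_width: 58.9
[604.2 -24.  234.5]
(array([266.1, 235.6]), np.int64(329), 0.63, [np.int64(258), np.int64(273), np.int64(223), np.int64(248)])
```

View pics/b.png

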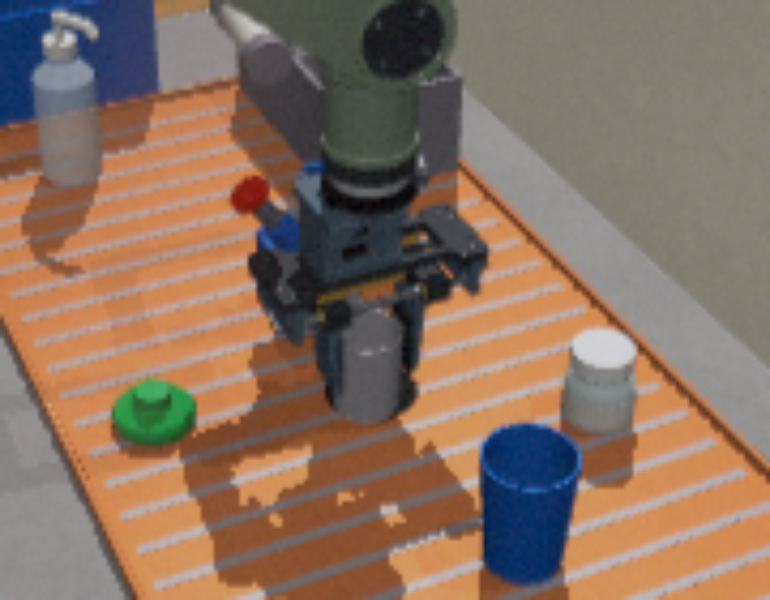

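```bash
python3 -m handwheel '[{"gripper":50,"travel":[0.01,0.007,0],"twist":0},{"gripper":50,"travel":[0.009,0.007,0],"twist":0},{"gripper":50,"travel":[0,0,0.003],"twist":0},{"gripper":50,"travel":[0,0,0.003],"twist":0},{"gripper":50,"travel":[0,0,0.002],"twist":0}]'
python3 -m handwheel '[{"gripper":50,"travel":[0,0,0],"twist":0},{"gripper":50,"travel":[0,0,0],"twist":0},{"gripper":50,"travel":[0,0,0],"twist":0}]'
```

```text
time_s: 8.57
ee_pos: [616.8, -6.3, 227.0]
ee_rot: [-179.9, -0.0, 90.0]
force: [-5.2, 1.7, 15.2]
gripper_width: 58.8
time_s: 8.82
ee_pos: [616.8, -6.4, 227.2]
ee_rot: [-180.0, -0.0, 90.0]
force: [-2.3, 1.2, 3.9]
gripper_width: 59.5
```

```bash
python3 -m handwheel '[{"gripper":100,"travel":[0,0,0],"twist":0},{"gripper":100,"travel":[0,0,0],"twist":0},{"gripper":100,"travel":[0,0,0],"twist":0},{"gripper":100,"travel":[0,0,0],"twist":0},{"gripper":100,"travel":[0,0,0],"twist":0}]'
python3 -m handwheel '[{"gripper":100,"travel":[-0.01,0,0],"twist":0},{"gripper":100,"travel":[-0.02,0,0],"twist":0},{"gripper":100,"travel":[-0.03,0,0],"twist":0},{"gripper":100,"travel":[-0.03,0,-0.02],"twist":0},{"gripper":100,"travel":[-0.01,0,-0.03],"twist":0}]'
python3 -m handwheel '[{"gripper":100,"travel":[0,0,-0.03],"twist":0},{"gripper":100,"travel":[0,-0.01,-0.03],"twist":0},{"gripper":100,"travel":[0,-0.02,-0.03],"twist":0},{"gripper":100,"travel":[0,-0.02,-0.02],"twist":0},{"gripper":0,"travel":[0,0,0],"twist":0}]'
python3 - <<'E'
from h import *
np.set_printoptions(precision=1,suppress=True)
D={c:cam(c,c+'1.png') for c in('side','top')};print(env.state()['ee_pos'],env.state()['qpos'])
for c in D:
  m=maskc(c,'tumbler');print(c,m, m and fitxy([(D[c],m[0])],tumb,(618,-5)))
loc={'pipe_end':(-60,-48,285),'mark':(0,-125,0),'knob_top':(-77,-20,153)}
ob=[('mark',c,proj(D[c],np.array([618.5,-4.5,4]))) for c in D]
for n in('pipe_end','knob_top'):
  for c in D:
    for p in env.pinpoint(c,n)[:1]: ob.append((n,c,np.array(p['uv'])))
im=D['side']['frame'].astype(int)[150:250,215:265];red=(im[...,0]>90)&(im[...,1]<40)&(im[...,2]<50)
v,u=np.nonzero(red);print('red',u.mean()+215,v.mean()+150,len(u))
def W(p,l):
    a=p[2];return np.array([p[0]+np.cos(a)*l[0]-np.sin(a)*l[1],p[1]+np.sin(a)*l[0]+np.cos(a)*l[1],4+l[2]])
f=lambda p:np.concatenate([proj(D[c],W(p,loc[n]))-uv for n,c,uv in ob])
s=least_squares(f,(628,119,-.06),loss='soft_l1',x_scale=(1,1,.01))
print(s.x,np.degrees(s.x[2]));[print(o,f(s.x)[2*i:2*i+2]) for i,o in enumerate(ob)]
for n in loc: print(n,W(s.x,loc[n]))
print('knob mid proj',proj(D['side'],W(s.x,(-74,-20,149))))
E
```

```text
time_s: 9.23
ee_pos: [617.1, -6.3, 226.5]
ee_rot: [-180.0, -0.0, 90.0]
force: [-0.1, -0.4, -0.3]
gripper_width: 89.1
time_s: 9.65
ee_pos: [615.9, -110.0, 274.1]
ee_rot: [-179.6, 0.0, 89.9]
force: [0.5, -0.1, 0.3]
gripper_width: 90.9
time_s: 10.07
ee_pos: [565.1, -107.1, 391.9]
ee_rot: [179.6, 0.1, 89.9]
force: [0.5, -0.8, 0.0]
gripper_width: 86.7
[ 566.7 -106.8  387.4] [-11.8  19.1  91.1  -0.   69.7 -11.8]
side (array([319.9, 238.9]), np.int64(377), 0.72, [np.int64(311), np.int64(328), np.int64(227), np.int64(251)]) (array([ 771.3, -117.5]), array([0., 0.]))
top (array([260.1, 190.1]), np.int64(297), 0.79, [np.int64(251), np.int64(269), np.int64(180), np.int64(200)]) (array([616.3,  -6.8]), array([-0., -0.]))
red 236.22727272727272 196.04545454545456 22
[634.2 119.9  -0.1] -7.872254164250048
('mark', 'side', array([266.3, 240.7])) [-0.4  0. ]
('mark', 'top', array([258.9, 191.7])) [-0.2  0.4]
('pipe_end', 'side', array([241.7, 163.5])) [0.9 0.7]
('pipe_end', 'top', array([375.9, 221. ])) [-147.   -24.3]
('knob_top', 'side', array([238.6, 191.5])) [-1.7  2.3]
('knob_top', 'top', array([219.4, 206.4])) [1.7 0.1]
pipe_end [568.1  80.5 289. ]
mark [617.  -4.   4.]
knob_top [555.1 110.6 157. ]
knob mid proj [237.7 194.6]
```

```bash
python3 -m handwheel '[{"gripper":0,"travel":[0,0,-0.035],"twist":-0.122},{"gripper":0,"travel":[0,0,-0.035],"twist":-0.122},{"gripper":0,"travel":[0,0,-0.035],"twist":-0.122},{"gripper":0,"travel":[0,0,-0.035],"twist":-0.122},{"gripper":0,"travel":[0,0,-0.03],"twist":-0.122}]'
python3 -m handwheel '[{"gripper":0,"travel":[0,0,0],"twist":-0.122},{"gripper":0,"travel":[0,0,0],"twist":-0.122},{"gripper":0,"travel":[0,0,0],"twist":-0.122},{"gripper":0,"travel":[0,0,0],"twist":-0.122},{"gripper":0,"travel":[0,0,0],"twist":-0.122}]'
python3 -m handwheel '[{"gripper":0,"travel":[0,0,0],"twist":-0.122},{"gripper":0,"travel":[0,0,0],"twist":-0.122},{"gripper":0,"travel":[0,0.025,-0.02],"twist":0},{"gripper":0,"travel":[0,0.025,-0.02],"twist":0},{"gripper":0,"travel":[0,0,-0.02],"twist":0}]'; python3 -c "
from workcell import env;import numpy as np;print(np.round(env.state()['qpos'],1))"
```

```text
time_s: 10.88
ee_pos: [567.4, -106.2, 558.5]
ee_rot: [180.0, 0.0, 125.3]
force: [-0.0, 0.8, -0.6]
gripper_width: 22.6
time_s: 11.3
ee_pos: [567.7, -106.3, 555.8]
ee_rot: [-180.0, -0.1, 160.3]
force: [-0.4, -0.1, 0.0]
gripper_width: 0.4
time_s: 11.72
ee_pos: [573.3, -53.6, 616.3]
ee_rot: [179.8, -0.1, 174.1]
force: [1.0, -0.2, 0.3]
gripper_width: 0.9
[ -6.5  15.8  63.6   0.2 100.7 -90.6]
```

```bash
python3 -m handwheel '[{"gripper":0,"travel":[0,0,-0.04],"twist":0},{"gripper":0,"travel":[0,0,-0.04],"twist":0},{"gripper":0,"travel":[0,0,-0.04],"twist":0},{"gripper":0,"travel":[0,0,-0.04],"twist":0},{"gripper":0,"travel":[0,0,-0.04],"twist":0}]'
python3 -m handwheel '[{"gripper":0,"travel":[0,0,-0.04],"twist":0},{"gripper":0,"travel":[0,0,-0.04],"twist":0},{"gripper":0,"travel":[0,0,-0.04],"twist":0}]'; python3 -c "
from workcell import env;import numpy as np;print(np.round(env.state()['qpos'],1))"
```

```text
time_s: 12.13
ee_pos: [572.7, -56.4, 802.6]
ee_rot: [180.0, 0.2, 173.9]
force: [1.5, 0.0, 2.2]
gripper_width: 0.2
time_s: 12.38
ee_pos: [526.6, -52.1, 847.2]
ee_rot: [180.0, 1.9, 173.9]
force: [0.8, -0.2, 1.4]
gripper_width: 0.3
[-6.900e+00  2.500e+01  1.250e+01  1.000e-01  1.406e+02 -9.070e+01]
```

```bash
python3 -m handwheel '[{"gripper":0,"travel":[0,0,-0.04],"twist":0},{"gripper":0,"travel":[0,0,-0.04],"twist":0},{"gripper":0,"travel":[0,0,-0.04],"twist":0},{"gripper":0,"travel":[0,0,-0.04],"twist":0},{"gripper":0,"travel":[0,0,-0.04],"twist":0}]'; python3 -c "
from workcell import env;import numpy as np;print(np.round(env.state()['qpos'],1))"
python3 -m handwheel '[{"gripper":0,"travel":[-0.04,0,-0.01],"twist":0},{"gripper":0,"travel":[-0.04,0,-0.01],"twist":0},{"gripper":0,"travel":[-0.04,0,-0.01],"twist":0},{"gripper":0,"travel":[-0.04,0,-0.01],"twist":0},{"gripper":0,"travel":[-0.04,0,-0.01],"twist":0}]'; python3 -c "
from workcell import env;import numpy as np;print(np.round(env.state()['qpos'],1))"
```

```text
time_s: 12.8
ee_pos: [423.3, -41.8, 909.5]
ee_rot: [179.9, 6.6, 173.9]
force: [-0.4, -0.6, 0.7]
gripper_width: 0.4
[ -7.3  17.6  12.3   0.3 143.5 -90.9]
time_s: 13.22
ee_pos: [535.1, -54.5, 858.3]
ee_rot: [179.9, 10.9, 173.9]
force: [0.2, 0.5, -0.1]
gripper_width: 0.3
[ -7.1  24.1  12.4   0.4 132.6 -90.7]
```

```bash
python3 -m handwheel '[{"gripper":0,"travel":[-0.04,0,-0.01],"twist":0},{"gripper":0,"travel":[-0.04,0,-0.01],"twist":0},{"gripper":0,"travel":[-0.04,0,-0.01],"twist":0},{"gripper":0,"travel":[-0.04,0,-0.01],"twist":0},{"gripper":0,"travel":[-0.04,0,-0.01],"twist":0}]'
python3 -m handwheel '[{"gripper":0,"travel":[0,0,-0.041],"twist":0},{"gripper":0,"travel":[0,0,-0.041],"twist":0},{"gripper":0,"travel":[0,0,-0.041],"twist":0},{"gripper":0,"travel":[0,0,-0.041],"twist":0},{"gripper":0,"travel":[0,0,-0.041],"twist":0}]'
python3 -m handwheel '[{"gripper":0,"travel":[0,0,-0.041],"twist":0},{"gripper":0,"travel":[0,0,-0.041],"twist":0},{"gripper":0,"travel":[0,0,-0.041],"twist":0},{"gripper":0,"travel":[0,0,-0.041],"twist":0},{"gripper":0,"travel":[0,0,-0.041],"twist":0}]'; python3 -c "
from workcell import env;import numpy as np;print(np.round(env.state()['qpos'],1))"
```

```text
time_s: 13.63
ee_pos: [615.3, -63.7, 818.6]
ee_rot: [179.9, 16.7, 173.8]
force: [0.1, -0.8, -0.8]
gripper_width: 0.4
time_s: 14.05
ee_pos: [478.8, -49.7, 908.9]
ee_rot: [179.9, 21.2, 173.8]
force: [0.1, -0.0, 0.7]
gripper_width: 0.4
time_s: 14.47
ee_pos: [342.3, -35.7, 969.8]
ee_rot: [179.8, 25.7, 173.8]
force: [0.8, 0.2, 0.4]
gripper_width: 0.3
[ -8.3   9.8  12.3   1.5 132.2 -90.9]
```

```bash
python3 -m handwheel '[{"gripper":0,"travel":[-0.04,0,0],"twist":0},{"gripper":0,"travel":[-0.04,0,0],"twist":0},{"gripper":0,"travel":[-0.04,0,0],"twist":0},{"gripper":0,"travel":[-0.04,0,0],"twist":0},{"gripper":0,"travel":[-0.04,0,0],"twist":0}]'
python3 -m handwheel '[{"gripper":0,"travel":[-0.04,0,0],"twist":0},{"gripper":0,"travel":[-0.04,0,0],"twist":0},{"gripper":0,"travel":[-0.04,0,0],"twist":0}]';python3 -c "
from workcell import env;import numpy as np;print(np.round(env.state()['qpos'],1))"
```

```text
time_s: 14.88
ee_pos: [464.5, -49.2, 935.1]
ee_rot: [179.8, 30.5, 173.8]
force: [0.3, -0.3, -0.9]
gripper_width: 0.5
time_s: 15.13
ee_pos: [521.8, -55.5, 916.9]
ee_rot: [179.8, 34.1, 173.8]
force: [-0.1, 0.8, -0.3]
gripper_width: 0.2
[ -7.6  19.8  12.4   1.1 113.8 -90.7]
```

```bash
python3 - <<'E'
from h import *
np.set_printoptions(precision=1,suppress=True)
D={c:cam(c,c+'2.png') for c in('side','top')}
for c in D:
  m=maskc(c,'tumbler');print(c,m, m and fitxy([(D[c],m[0])],tumb,(618,-5)))
im=D['side']['frame'].astype(int)[150:250,215:265];red=(im[...,0]>90)&(im[...,1]<60)&(im[...,2]<70)
v,u=np.nonzero(red);print('red',u.mean()+215,v.mean()+150,len(u))
for n in('pipe_end','knob_top','spout','tablet_center','dispenser'):
  for c in D: print(n,c,[(p['uv'],p['confidence']) for p in env.pinpoint(c,n)[:2]])
o=[cv2.resize(D[c]['frame'][v:v+75,u:u+50],(400,600),interpolation=cv2.INTER_CUBIC) for c,u,v in(('side',225,160),('top',200,160))]
cv2.imwrite('pics/crop2.png',np.hstack(o)[:,:,::-1])
def W(p,l):
    a=p[2];return np.array([p[0]+np.cos(a)*l[0]-np.sin(a)*l[1],p[1]+np.sin(a)*l[0]+np.cos(a)*l[1],4+l[2]])
for yaw in(-3,-6,-9):
  a=np.radians(yaw); p=[618.5-125*np.sin(a)*1,-4.5+125*np.cos(a),a]
  print(yaw,p,'knobmid',W(p,(-74,-20,149)),[proj(D[c],W(p,(-74,-20,149))) for c in D],'knobtop',W(p,(-77,-20,153)),'pipe',[proj(D[c],W(p,(-60,-48,285))) for c in D],'spout',[proj(D[c],W(p,(0,-87,88))) for c in D],'chuteTop',[proj(D[c],W(p,(0,25,124))) for c in D])
E
```

```text
side (array([266.2, 232.2]), np.int64(391), 0.68, [np.int64(258), np.int64(275), np.int64(220), np.int64(245)]) (array([618. ,  -4.2]), array([ 0., -0.]))
top (array([260.1, 190. ]), np.int64(284), 0.55, [np.int64(252), np.int64(269), np.int64(180), np.int64(200)]) (array([616.5,  -6.8]), array([-0.,  0.]))
red 239.28813559322035 199.1186440677966 59
pipe_end side [([242.3, 166.2], 0.92)]
pipe_end top [([229.9, 197.5], 0.71)]
knob_top side []
knob_top top [([220.2, 207.1], 0.46)]
spout side [([257.0, 212.7], 0.88)]
spout top [([247.6, 187.0], 0.66)]
tablet_center side []
tablet_center top [([222.4, 181.6], 0.51)]
dispenser side [([255.7, 220.5], 0.65)]
dispenser top [([221.0, 187.4], 0.58)]
-3 [np.float64(625.041994530368), np.float64(120.32869184432172), np.float64(-0.05235987755982989)] knobmid [550.1 104.2 153. ] [array([236.3, 195.9]), array([223.3, 208.3])] knobtop [547.1 104.4 157. ] pipe [array([241.6, 165.2]), array([230.8, 198.9])] spout [array([262.4, 215.4]), array([247.5, 187.4])] chuteTop [array([251.2, 191.5]), array([210.4, 184. ])]
-6 [np.float64(631.5660579084566), np.float64(119.81523692103416), np.float64(-0.10471975511965978)] knobmid [555.9 107.7 153. ] [array([237.4, 195.1]), array([222.2, 206.4])] knobtop [552.9 108.  157. ] pipe [array([242.5, 164.6]), array([229.7, 197.2])] spout [array([262.9, 215.3]), array([247.5, 186.8])] chuteTop [array([253.1, 191.1]), array([210.6, 181.4])]
-9 [np.float64(638.0543081300289), np.float64(118.96104257439222), np.float64(-0.15707963267948966)] knobmid [561.8 110.8 153. ] [array([238.6, 194.3]), array([221.1, 204.4])] knobtop [558.9 111.3 157. ] pipe [array([243.4, 164. ]), array([228.7, 195.5])] spout [array([263.5, 215.2]), array([247.6, 186.2])] chuteTop [array([255.1, 190.8]), array([211. , 178.9])]
```

View pics/crop2.png

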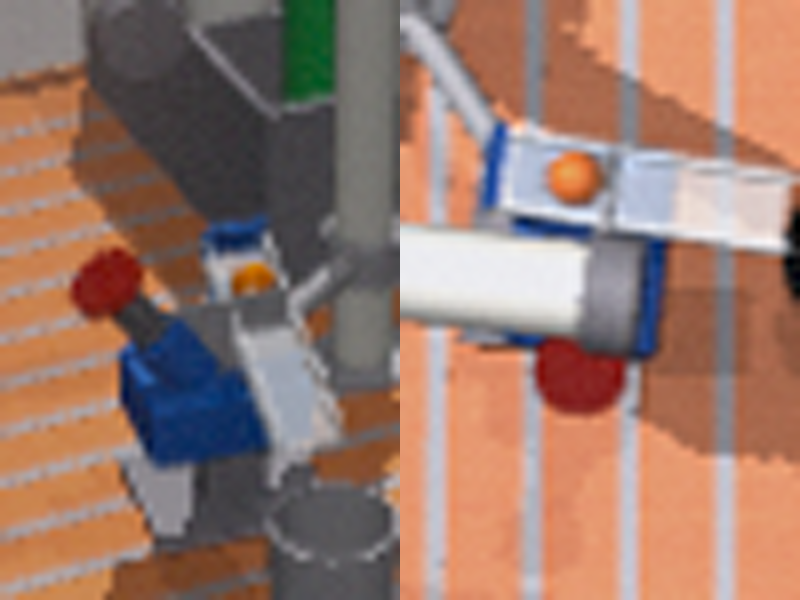

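```bash
cat >> h.py <<'E'
def tr(target):
    s=env.state();M=R.from_euler('xyz',s['ee_rot'],degrees=True).as_matrix()
    return M.T@(np.array(target,float)-s['ee_pos'])/1000,s['ee_pos'],s['ee_rot'],s['force']
E
python3 -c "
from h import *
a=tr((402,124.4,381));b=tr((402,124.4,600));print(a,b[0])"
```

```text
(array([0.41448514, 0.16442603, 0.36787881]), array([520.8743076 , -55.35301056, 917.40136628]), array([179.78027336,  34.06806211, 173.78848224]), array([ 0.52119095, -0.56891445,  0.46775753])) [0.29180631 0.16512174 0.18646652]
```

```bash
python3 -m handwheel '[{"gripper":0,"travel":[0.024,0.014,0.0155],"twist":0},{"gripper":0,"travel":[0.024,0.014,0.0155],"twist":0},{"gripper":0,"travel":[0.024,0.014,0.0155],"twist":0},{"gripper":0,"travel":[0.024,0.014,0.0155],"twist":0},{"gripper":0,"travel":[0.024,0.014,0.0155],"twist":0}]' 30
python3 -m handwheel '[{"gripper":0,"travel":[0.024,0.014,0.0155],"twist":0},{"gripper":0,"travel":[0.024,0.014,0.0155],"twist":0},{"gripper":0,"travel":[0.024,0.014,0.0155],"twist":0},{"gripper":0,"travel":[0.024,0.014,0.0155],"twist":0},{"gripper":0,"travel":[0.024,0.014,0.0155],"twist":0}]'
python3 -m handwheel '[{"gripper":0,"travel":[0.024,0.014,0.0155],"twist":0},{"gripper":0,"travel":[0.024,0.014,0.0155],"twist":0},{"gripper":0,"travel":[0,0,0],"twist":0},{"gripper":0,"travel":[0,0,0],"twist":0}]'
python3 -c "
from h import *
a=tr((402,124.4,381));print(a)"
```

```text
time_s: 16.25
ee_pos: [477.8, 14.1, 799.0]
ee_rot: [179.7, 34.0, 173.7]
force: [1.2, -0.0, 1.1]
gripper_width: 0.4
time_s: 16.67
ee_pos: [429.7, 90.2, 668.1]
ee_rot: [179.7, 34.0, 173.7]
force: [0.5, 0.4, -0.0]
gripper_width: 0.4
time_s: 17.0
ee_pos: [411.2, 120.5, 616.2]
ee_rot: [179.8, 33.9, 173.9]
force: [0.6, -0.5, 0.9]
gripper_width: 0.3
(array([0.13926666, 0.00231198, 0.18979919]), array([411.19434147, 120.50877152, 616.21182745]), array([179.82478115,  33.94438332, 173.90141914]), array([ 0.56885627, -0.45211157,  0.86247436]))
```

```bash
python3 -m handwheel '[{"gripper":0,"travel":[0.02,0,0.027],"twist":0},{"gripper":0,"travel":[0.02,0,0.027],"twist":0},{"gripper":0,"travel":[0.02,0,0.027],"twist":0},{"gripper":0,"travel":[0.02,0,0.027],"twist":0},{"gripper":0,"travel":[0.02,0.002,0.027],"twist":0}]'
python3 -m handwheel '[{"gripper":0,"travel":[0.02,0,0.027],"twist":0},{"gripper":0,"travel":[0.019,0,0.027],"twist":0},{"gripper":0,"travel":[0,0,0],"twist":0},{"gripper":0,"travel":[0,0,0],"twist":0}]'
python3 - <<'E'
from h import *
np.set_printoptions(precision=3,suppress=True)
print(tr((446.6,119.6,315.1)))
D={c:cam(c) for c in('side','top')}
o=[cv2.resize(D[c]['frame'][v:v+100,u:u+66],(400,600),interpolation=cv2.INTER_CUBIC) for c,u,v in(('side',205,140),('top',195,150))]
cv2.imwrite('pics/crop3.png',np.hstack(o)[:,:,::-1])
s=env.state();M=R.from_euler('xyz',s['ee_rot'],degrees=True).as_matrix();t=s['ee_pos']+191*M[:,2]
print('tip',t,[proj(D[c],t) for c in D],'knob',[proj(D[c],np.array([553,108,157])) for c in D])
E
```

```text
time_s: 17.42
ee_pos: [405.8, 122.9, 450.6]
ee_rot: [179.6, 34.4, 173.6]
force: [0.1, -0.6, -0.6]
gripper_width: 0.5
time_s: 17.75
ee_pos: [404.0, 123.8, 383.6]
ee_rot: [179.8, 34.1, 173.7]
force: [-0.1, 1.1, 1.0]
gripper_width: 0.4
(array([0.003, 0.   , 0.081]), array([403.969, 123.818, 383.587]), array([179.75 ,  34.094, 173.704]), array([-0.107,  1.139,  1.028]))
tip [511.849 113.742 228.302] [array([224.319, 178.847]), array([217.838, 220.026])] knob [array([236.612, 194.287]), array([221.96 , 207.239])]
```

View pics/crop3.png

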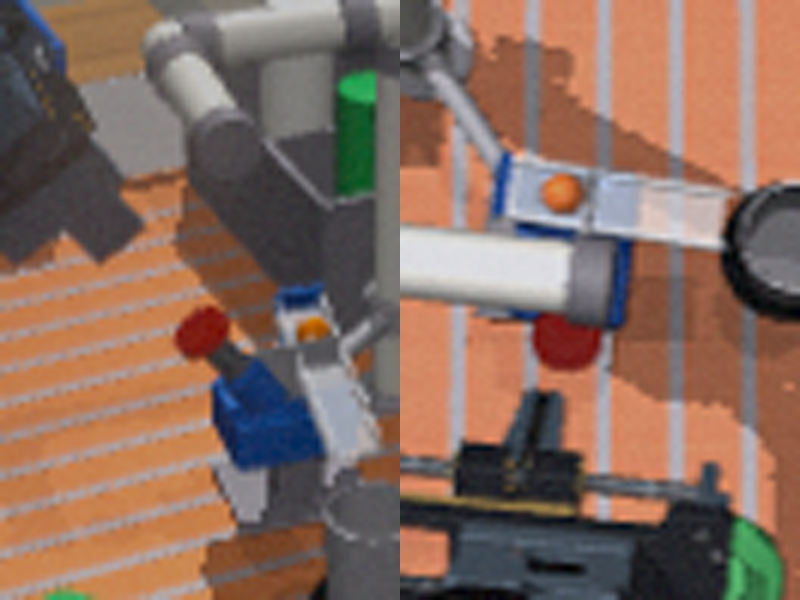

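```bash
python3 -m handwheel '[{"gripper":0,"travel":[0.003,0,0.02],"twist":0},{"gripper":0,"travel":[0,0,0.02],"twist":0},{"gripper":0,"travel":[0,0,0.02],"twist":0},{"gripper":0,"travel":[0,0,0.01],"twist":0},{"gripper":0,"travel":[0,0,0],"twist":0}]'
python3 -m handwheel '[{"gripper":0,"travel":[0,0,0.004],"twist":0},{"gripper":0,"travel":[0,0,0.004],"twist":0},{"gripper":0,"travel":[0,0,0.004],"twist":0},{"gripper":0,"travel":[0,0,0.004],"twist":0}]'
python3 -m handwheel '[{"gripper":0,"travel":[0,0,0.004],"twist":0},{"gripper":0,"travel":[0,0,0.004],"twist":0},{"gripper":0,"travel":[0,0,0.004],"twist":0},{"gripper":0,"travel":[0,0,0],"twist":0}]'
python3 -c "
from h import *
print(tr((446.6,119.6,315.1)))"
```

```text
time_s: 18.27
ee_pos: [440.6, 120.3, 323.5]
ee_rot: [179.7, 34.1, 173.7]
force: [-0.1, 0.2, -0.2]
gripper_width: 0.5
time_s: 18.6
ee_pos: [448.3, 119.6, 310.7]
ee_rot: [179.7, 34.2, 173.7]
force: [-2.4, -0.3, 5.6]
gripper_width: 0.4
time_s: 18.93
ee_pos: [455.3, 118.8, 300.6]
ee_rot: [179.7, 34.2, 173.7]
force: [-3.6, -1.5, 7.9]
gripper_width: 0.6
(array([-9.35914341e-04, -9.56542752e-05, -1.69355582e-02]), array([455.31119783, 118.83262052, 300.56643964]), array([179.68428549,  34.19295003, 173.72752719]), array([-3.64289112, -1.48254254,  7.93944955]))
```

```bash
python3 -m handwheel '[{"gripper":0,"travel":[0,0,0.003],"twist":0},{"gripper":0,"travel":[0,0,0.003],"twist":0},{"gripper":0,"travel":[0,0,0],"twist":0}]'
python3 -m handwheel '[{"gripper":0,"travel":[0,0,0.002],"twist":0},{"gripper":0,"travel":[0,0,0.002],"twist":0},{"gripper":0,"travel":[0,0,0],"twist":0}]'
```

```text
time_s: 19.18
ee_pos: [458.5, 118.5, 295.8]
ee_rot: [179.7, 34.2, 173.7]
force: [-3.8, -2.0, 7.9]
gripper_width: 0.6
time_s: 19.43
ee_pos: [460.4, 118.3, 293.0]
ee_rot: [179.7, 34.2, 173.7]
force: [-5.0, -2.1, 10.6]
gripper_width: 0.4
```

```bash
python3 -m handwheel '[{"gripper":0,"travel":[0,0,0.002],"twist":0},{"gripper":0,"travel":[0,0,0],"twist":0}]'
python3 -m handwheel '[{"gripper":0,"travel":[0,0,0.002],"twist":0},{"gripper":0,"travel":[0,0,0],"twist":0}]'
python3 - <<'E'
from h import *
np.set_printoptions(precision=3,suppress=True)
print(tr((446.6,119.6,315.1)))
D={c:cam(c) for c in('side','top')}
o=[cv2.resize(D[c]['frame'][v:v+100,u:u+66],(400,600),interpolation=cv2.INTER_CUBIC) for c,u,v in(('side',205,140),('top',205,150))]
cv2.imwrite('pics/crop4.png',np.hstack(o)[:,:,::-1])
E
```

```text
time_s: 19.6
ee_pos: [460.4, 118.2, 292.7]
ee_rot: [179.6, 34.3, 173.7]
force: [-19.9, -0.5, 26.1]
gripper_width: 0.3
time_s: 19.77
ee_pos: [460.3, 118.1, 292.4]
ee_rot: [179.6, 34.4, 173.6]
force: [-35.0, 1.5, 41.3]
gripper_width: 0.5
(array([-0.001,  0.   , -0.027]), array([460.345, 118.111, 292.397]), array([179.594,  34.426, 173.633]), array([-34.96 ,   1.467,  41.259]))
```

View pics/crop4.png

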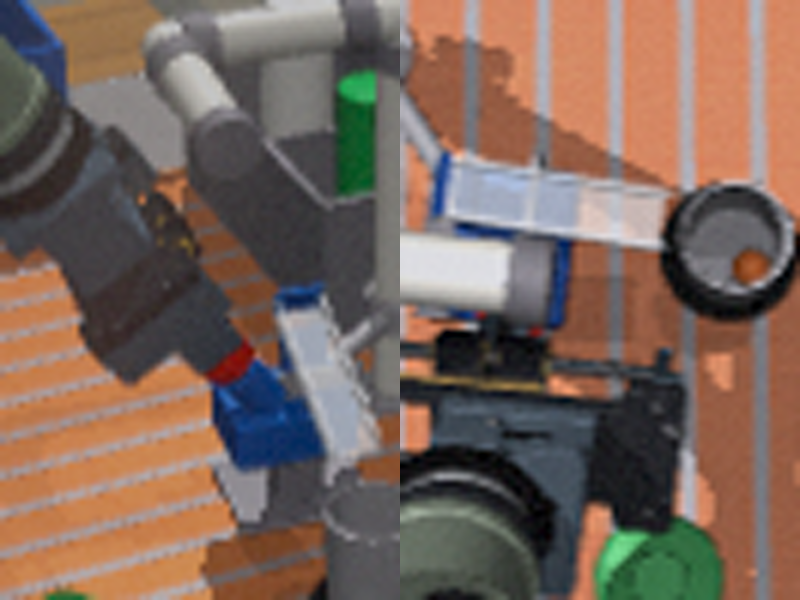

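```bash
python3 -m handwheel '[{"gripper":0,"travel":[0,0,-0.008],"twist":0},{"gripper":0,"travel":[0,0,-0.01],"twist":0},{"gripper":0,"travel":[0,0,-0.015],"twist":0},{"gripper":0,"travel":[0,0,-0.02],"twist":0},{"gripper":0,"travel":[0,0,-0.03],"twist":0}]'
python3 -m handwheel '[{"gripper":0,"travel":[0,0,-0.03],"twist":0},{"gripper":0,"travel":[0,0,-0.03],"twist":0},{"gripper":0,"travel":[0,0,-0.02],"twist":0},{"gripper":0,"travel":[0,0,0],"twist":0},{"gripper":0,"travel":[0,0,0],"twist":0}]'
python3 -m handwheel '[{"gripper":0,"travel":[0,0,0],"twist":0},{"gripper":0,"travel":[0,0,0],"twist":0},{"gripper":0,"travel":[0,0,0],"twist":0},{"gripper":0,"travel":[0,0,0],"twist":0},{"gripper":0,"travel":[0,0,0],"twist":0}]'
python3 - <<'E'
from h import *
np.set_printoptions(precision=1,suppress=True)
D={c:cam(c) for c in('side','top')}
for c in D:
  m=maskc(c,'tumbler');print(c,m and (m[1:3],fitxy([(D[c],m[0])],tumb,(618,-5))))
m=maskc('top','tablet');print(m, m and atz(D['top'],m[0],19),'knob out expect',proj(D['side'],np.array([556,107.7,153])))
o=[cv2.resize(D[c]['frame'][v:v+120,u:u+80],(400,600),interpolation=cv2.INTER_CUBIC) for c,u,v in(('side',205,140),('top',205,150))]
cv2.imwrite('pics/crop5.png',np.hstack(o)[:,:,::-1])
E
```

```text
time_s: 20.28
ee_pos: [415.7, 122.6, 356.2]
ee_rot: [179.8, 33.8, 173.8]
force: [-0.4, -0.0, 0.3]
gripper_width: 0.7
time_s: 20.7
ee_pos: [371.3, 127.3, 423.7]
ee_rot: [179.6, 34.2, 173.7]
force: [1.0, -0.1, -0.1]
gripper_width: 0.4
time_s: 21.12
ee_pos: [371.9, 127.1, 422.3]
ee_rot: [179.8, 33.9, 173.7]
force: [0.8, -0.7, 0.3]
gripper_width: 0.5
side ((np.int64(390), 0.91), (array([617.5,  -5.6]), array([-0.,  0.])))
top ((np.int64(268), 0.55), (array([620.5,  -5. ]), array([ 0., -0.])))
None None knob out expect [237.5 195.1]
```

View pics/crop5.png

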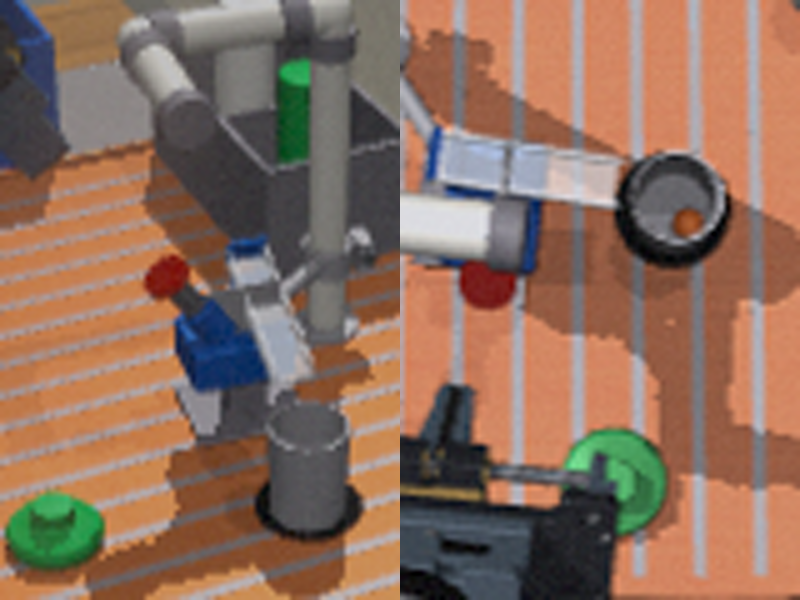

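The picture shows the tablet on the tumbler's floor (top crop ~(687,222)). The knob is back out (side crop ~(167,277), image ~(238,195), where it started). The tumbler stands on the mark and the arm is clear.

```bash
python3 -c "
from workcell import env;print(env.job_done())"
```

```text
the job is handed in; nothing more can be done
None
```

The job is done and handed in at about 21.5 s of the 61 s allowed; the hand-in reports no verdict.

**What I did:** I stood the tumbler on the black mark and let go of it. The moves have no tilt command, so I tilted the tool about 34 degrees by driving the arm past its upper reach limit. I then pushed the plunger along its slanted axis to its stop and backed away.

**Last checks:**
- **Tumbler:** the two cameras put it at (617.5, -5.6) and (620.5, -5.0) mm. The mark is at about (618.5, -4.5) mm, so it is roughly 2 mm off.
- **Plunger:** at the stop the force jumped from 12 N to about 54 N. That was finger contact, and well under the 120 N wrist limit. After I backed off, the red knob was back at its starting pixel position.
- **Tablet:** the top picture shows it on the tumbler's floor.
- **Arm:** it stands clear of everything. Nothing else looked moved in the last crops, but I did not measure the other things again, and the crops did not show all of them.

**Failed or disagreed:**
- The final network search for the tablet found nothing, so I confirmed it by eye only.
- The networks' search for the outline of the mark returned something else. I found the mark from its dark pixels instead.
- One network search took the jar for the tumbler.
- Estimates of the dispenser's heading ranged from -4 to -8 degrees. I used -6, and the push worked.

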